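# Set the length stop of a portioning board and slide a nut bar up to it

## Robot

A 7-joint arm with a two-finger parallel gripper is mounted at the origin on the work surface. World frame = base frame: x ahead of the robot, y to its left, z up, the work surface at z = 0. Lengths are in mm, angles in rad, forces in N, time in s.
With the tool pointing down it reaches from about 425 to 950 mm from the base axis. Payload 4.7 kg.
Tool frame: the origin (TCP) lies midway between the tips of the shut fingers; the grasp point (between the pads) lies 19 mm behind it; z points along the fingers, x is the direction in which the jaws open and shut, and the axes are right-handed (so a half turn about z gives the same grasp; the last joint's range is limited). The gripper opens to 85 mm and grips with 20 to 120 N. Pads are 22 mm wide; open, the fingers measure 114 mm over their backs; the gripper's body (76 mm by 85 mm) begins 54 mm behind the grasp point. The pads swing forward as they close: fully open they stand 13 mm farther back than shut.
Start: joints at [1.175, 0.469, -0.049, 1.532, 0.024, 1.141, -0.082], TCP at [242.122, -630.099, 231.335] pointing down, gripper open.
Joint ranges: [-2.59, 2.59], [-0.33, 1.99], [-1.39, 1.29], [0.1, 2.45], [-1.04, 4.18], [0.21, 1.99], [-2.66, 2.66]. Speed limits (rad/s): [2.57, 2.57, 3.14, 3.14, 3.14, 3.14, 3.14].

## Interface

Orientations are given as a unit quaternion [x, y, z, w].
In Python, from rig import monitor, capture, camera_model, order gives the robot as it stands.
- The arm moves only by the tool move_arm, never from a script. Its argument "targets" is one flat list of numbers, 4 for each row, row after row: the shift along the tool's x, y, z in mm, then the turn about the tool's z in degrees. In form: [dx, dy, dz, twist, dx, dy, dz, twist, ...]. A call has 1 to 12 rows; each row is the pose to reach, as a shift and turn from the pose measured when the call began, along the tool's axes at that moment; what a row does not reach only later rows make up. A row lasts 1/12 s, in which the tool goes at most 41.7 mm and 7.16 degrees, less where a joint would pass 70% of its speed; a pose out of reach is approached as far as the arm can. A call with a gripper value outside its range is refused whole. "claw" is the gripper's target within -1 to 1 (fully open at 1, half-way at 0, shut at -1), set as the call begins (left out, the last holds). The fingers move at their own pace and stop on an object; the grip force is fixed at half the most. Time passes only in rows, so rows that repeat a pose let the fingers close. It gives the time, the measured TCP pose, the force and the opening at its end, in the units of the state.
- monitor.state(): the state, without advancing time (a new reading comes with each control period).
- capture(name): name is "scene" or "top" or "wrist"; returns the picture (480x640x3 uint8, red, green, blue); there is no depth.
- camera_model(name): a dict with "K" (3x3 intrinsics, pixels), "D" ([k1, k2, p1, p2, k3] as OpenCV has them; the pictures are not rectified), "world_from_camera" (4x4, takes a point from camera to world coordinates). Camera axes: x right, y down, z forward; pixel columns grow to the right and rows downward; lengths in mm; the calibration is good to about 2 mm. A picture is of the moment at which its call begins: read the wrist's pose just before it. camera_model takes no time and is no camera call; for the wrist camera it gives the pose at the moment of the call.
- order.close_job(): hands the job in, once; it reports no verdict.
The state is a dict: "time": time; "q": joint angles; "dq": joint speeds; "joint_torque": joint torques, N m; "ee_pos": TCP position; "eef_rot": TCP orientation; "ft_force": force on the tool from outside, world axes, zero at the start; "wrist_torque": the same for the moment, N m; "width": finger opening in mm.
Only numpy, scipy, OpenCV 4.12 (cv2) and the standard library are available. Lean on these libraries where they do the work, as an engineer would, in place of code of your own. Each camera call takes 0.05 s, during which the arm holds its last target. There are 200 camera calls.

## Task

On the white portioning board, push the sliding stop along its steel rail, over the first notch, until its spring plunger drops into the middle one of the three notches, and leave it sitting there. Then push the nut bar along its channel until its end rests against the stop's plate, gently enough that the stop stays in its notch. Only push with the fingers: do not pinch the stop or the bar, pull up the stop's knob or lift the bar, and leave the other things around and on the board where they are.

Things in the scene. Friction and masses are not known exactly. Their poses are not given: they have to be found in the camera images.
- board: fixed white plastic portioning board, 190 (x) x 460 (y) x 15 mm, flat on the table. Origin on the table; in its own frame the board covers x -90..100, y -230..230 mm. Own z up, own +x away from the robot towards the rail (turned up to 0.3 rad), own y along rail and channel; the stop is parked towards +y, the bar lies towards -y
- channel_mid (a point): middle of the channel's floor, 15 mm above the table (board axes). The channel is a straight 64 mm wide strip of the board along board y between two lips 6 mm wide and 6 mm high, both ends open; its middle line is at board x = -30 mm
- notch_first (a point): first notch: centre of its mouth, at the rail's flat top 35 mm above the table (board axes). The rail is a steel bar 20 mm wide at board x = 60 mm, from board y = -45 to 200 mm, with end blocks 41 mm high. Three V notches across its top, 18 mm wide, 9 mm deep, at board y = 95 (first), 45 (middle), -5 mm (last)
- notch_mid (a point): middle notch, the one wanted: centre of its mouth, at the height of the rail's flat top (board axes)
- stop_back (a point): the stop's face to push on: centre of the upright +y face (44 mm wide, 40 mm tall) of its aluminium block, moving with the stop (board axes). The block, 44 (x) x 36 (y) x 40 mm, runs over the rail, top 82 mm above the table; the black knob of its spring plunger, 20 mm across and 9 mm high, stands on a stem above it
- stop_face (a point): the face that the bar's end shall meet: middle of the -y side of the stop's plate over the channel (board axes), moving with the stop; 36 mm to -y and 90 mm to -x of stop_back. The plate, on an arm of the block, is upright, 54 mm wide, 6 mm thick, from 25 to 65 mm above the table; this point is at 35 mm
- stop_run (a joint): travel of the stop along the rail, m, growing towards board -y: 0.075 in the first notch, 0.125 in the middle, 0.175 in the last; ends at 0.205; starts at 0 to 0.035. On the flat it takes about 2 N to push and stays where left; within about 8 mm of a notch's centre its plunger drops in and centres it (the push dips to nothing), and takes about 10 N to push out either way
- stop_drop (a joint): how far the stop's spring plunger has dropped, m: 0 with its roller on the rail's flat top (knob top 99 mm above the table, knob 8 mm clear of the block), about 0.007 when it sits in a notch (knob 1 mm clear of the block); a spring presses it down with about 6 N; negative when the knob is lifted. Leave the knob alone
- bar: loose nut bar, a stiff slab 60 (x) x 110 (y) x 24 mm, about 0.18 kg (light to 0.25 kg), lying in the channel to the -y side of the stop. Origin at the centre of its underside, z up, y along its length pointing to the stop. Pushing it takes about 1 to 2 N
- bar_center (a point): centre of the nut bar, half-way up (27 mm above the table)
- bar_nose (a point): centre of the bar's end that faces the stop, half-way up
- bar_tail (a point): centre of the bar's other (-y) end, the one to push on, half-way up (27 mm above the table)
- biscuit: bystander: round jam biscuit, 58 mm across, 12 mm high, lying in the channel at its +y end, behind the stop's plate. Origin under its centre
- offcut: bystander: square piece of nut slab 60 x 60 x 24 mm on the table beyond the board's +y end. Origin under its centre
- cutter: bystander: thin steel ring cutter, 68 mm across, 45 mm high, on the table beyond the rail. Origin under its centre
- spatula: bystander: spatula lying on the table beyond the board, along the board's length, low (under 30 mm). Origin near the middle of its length
- jar: bystander: closed jar 64 mm across, 85 mm high, on the table beyond the board's +y end. Origin under its centre
- bowl: bystander: steel bowl 110 mm across, 50 mm high, on the table beyond the board's -y end, at its far corner. Origin under its centre
- florentine: bystander: flat chocolate biscuit 68 mm across, 9 mm high, lying on the board in line with the rail, beside the channel at its -y part. Origin under its centre
Things that resemble listed ones, but are neither listed nor needed, are in the scene too. Leave any green or red look-alike of the bar alone.

How it is judged (in metres and radians):
On the way, in this order (a step that is already met when the one before it is completed fails the run):
1. the stop sits, plunger dropped, in the middle notch (value of joint stop_run between 0.121 and 0.129 m and value of joint stop_drop above 0.005 m), for 0.3 s.
2. the bar's end is against the stop's plate, the stop still in the middle notch (all of step 1 and y of bar_nose in the frame of stop_face between -0.005 and 0.003 m and angle between the y axis of bar and the y axis of board, either way round below 0.12 rad and angle between bar's own z axis and vertical below 0.1 rad), for 0.2 s.
At the end, for the whole second after the job is handed in: The stop's plunger is dropped (more than 5 mm) in the middle notch, within 4 mm of its centre; the bar lies flat in the channel, in line with it within 0.12 rad, at rest, its end within 5 mm of the stop's plate (contact give of 3 mm allowed) (all of step 2 and linear speed of bar below 0.01 m/s and height (world z) of bar_center below 0.031 m); the robot touches nothing.
It fails at once if the stop's plunger is pulled up (value of joint stop_drop below -0.004 m).
It fails at once if the stop is pinched (gripped on both halves of its block) (contact force between the fingers and stop_run_c0 above 4 N and contact force between the fingers and stop_run_c1 above 4 N).
It fails at once if the bar is pinched by its two long sides (contact force between the fingers and bar_c1 above 4 N and contact force between the fingers and bar_c2 above 4 N).
It fails at once if the bar is lifted or tipped (height (world z) of bar_center above 0.036 m or angle between bar's own z axis and vertical above 0.2 rad).
It fails at once if another thing is shifted by more than 20 mm (distance of any of biscuit, offcut, cutter, spatula, jar, bowl, florentine from where it was at the start of the episode above 0.02 m).
It also fails if it takes over 59 s, if anything falls off the work surface, if the arm or the gripper's body presses on something with over 40 N, if the wrist force passes 120 N, or if a joint passes its speed limit or range.

## Working session

There is one attempt and no reset: what is moved stays moved. The work goes in short steps, Python scripts to look and compute and a tool call to move; the robot and the scene stay as the last step left them, time stands still between calls to the robot, and variables do not carry over. Pictures are saved under pics/ and viewed, about 8 in all and at most 12, crops included, and the job is handed in when it is done.

Besides the shell and the picture viewer there is one more tool, called after "Request:" by a JSON object that holds its "api" and its "payload", one argument or row to a line. move_arm: Moves the arm, as the interface text tells. Its arguments: {"type":"object","properties":{"targets":{"type":"array","items":{"type":"number"}},"claw":{"type":"number"}},"required":["targets"]}

```bash
mkdir -p pics
python3 - <<'E'
from rig import monitor,capture,camera_model
import cv2
s=monitor.state();print(s)
for n in("scene","top"):
    cv2.imwrite(f"pics/{n}0.png",capture(n)[:,:,::-1]);m=camera_model(n);print(n,m["K"],m["D"],m["world_from_camera"])
E
```

```text
{'time': 0.0, 'q': array([ 1.17507426,  0.46944599, -0.04857885,  1.53372086,  0.02409807,
        1.14101752, -0.08230032]), 'dq': array([-8.48432762e-05, -2.65773326e-04, -4.10383229e-04, -1.17293919e-03,
       -1.05445126e-03, -2.93492612e-04, -1.18296092e-03]), 'joint_torque': array([-1.28456835e-03, -5.10312510e+01, -4.68411902e-02, -2.37712920e+01,
        1.07098126e-02,  7.64054043e-03,  2.75062149e-05]), 'ee_pos': array([ 241.87277323, -629.52948098,  230.24691602]), 'eef_rot': array([ 8.24216292e-01, -5.66274225e-01, -8.49078093e-04, -5.34076805e-04]), 'ft_force': array([-0.7039776 ,  0.14526773, -0.04805544]), 'wrist_torque': array([ 0.00933471, -0.00377362,  0.03914493]), 'width': 85.52774021585256}
scene [[511.41070557   0.         313.72157678]
 [  0.         511.41070557 244.01969289]
 [  0.           0.           1.        ]] [-0.09949644  0.          0.          0.          0.        ] [[-4.00304760e-02  7.19566940e-01 -6.93268332e-01  1.32677250e+03]
 [ 9.99191477e-01  2.62337706e-02 -3.04660627e-02  4.39315154e+01]
 [-3.73532919e-03 -6.93927379e-01 -7.20035304e-01  9.75022225e+02]
 [ 0.00000000e+00  0.00000000e+00  0.00000000e+00  1.00000000e+00]]
top [[461.29789      0.         326.28395779]
 [  0.         461.29789    238.71170996]
 [  0.           0.           1.        ]] [-0.01574546  0.          0.          0.          0.        ] [[ 7.02753972e-02 -9.69593404e-01  2.34414164e-01  2.69595500e+02]
 [-9.97508189e-01 -6.97731682e-02  1.04459585e-02  6.81168821e+00]
 [ 6.22748645e-03 -2.34564142e-01 -9.72080697e-01  9.62380772e+02]
 [ 0.00000000e+00  0.00000000e+00  0.00000000e+00  1.00000000e+00]]
```

View pics/top0.png

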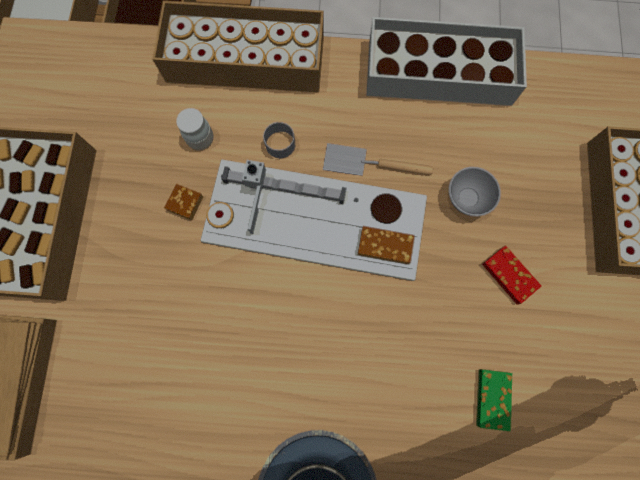

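View pics/scene0.png

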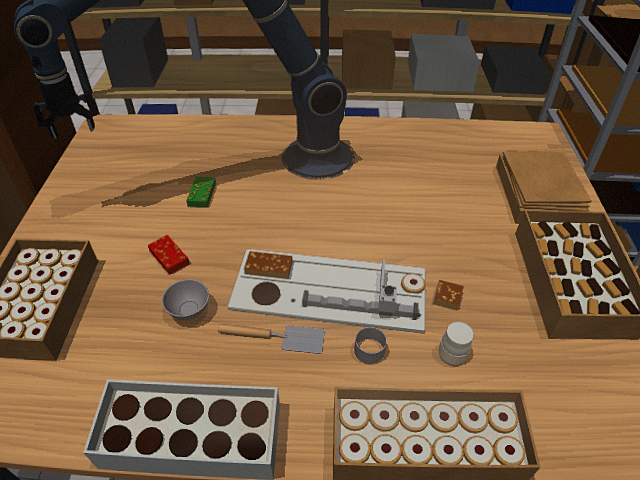

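The top view shows the board spanning about (203..427, 160..278), with the stop near (255,175), the bar at (386,245) and the biscuit at (219,214). The scene view confirms this. I'll enlarge both for exact pixel positions.

Run:
```python
import cv2,numpy as np
a=cv2.imread("pics/top0.png")[150:285,195:435];b=cv2.imread("pics/scene0.png")[240:335,225:435]
A=cv2.resize(a,None,fx=2.5,fy=2.5,interpolation=cv2.INTER_CUBIC);B=cv2.resize(b,None,fx=2.5,fy=2.5,interpolation=cv2.INTER_CUBIC)
c=np.zeros((600,600,3),np.uint8);c[:A.shape[0],:600]=A[:, :600];c[340:340+B.shape[0],:B.shape[1]]=B
cv2.imwrite("pics/c0.png",c)
```

```text
(no output)
```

View pics/c0.png

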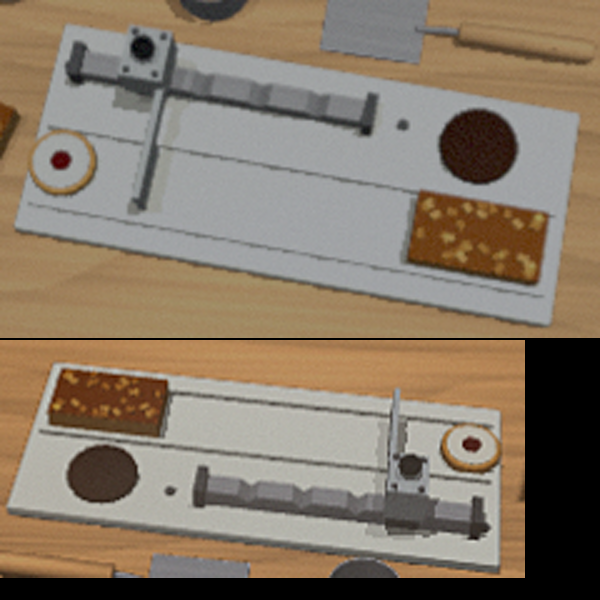

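```bash
cat > h.py <<'E'
import numpy as np,cv2
from rig import monitor,camera_model
def ray(n,uv,z):
    m=camera_model(n);W=m["world_from_camera"]
    p=cv2.undistortPoints(np.array([[uv]],float),m["K"],np.array(m["D"]))[0,0]
    d=W[:3,:3]@[p[0],p[1],1];o=W[:3,3];return (o+d*(z-o[2])/d[2])[:2]
def top(u,v,z):return ray("top",((u+.5)/2.5-.5+195,(v+.5)/2.5-.5+150),z)
def sc(u,v,z):return ray("scene",((u+.5)/2.5-.5+225,(v-340+.5)/2.5-.5+240),z)
E
python3 - <<'E'
from h import *
from scipy.optimize import least_squares
B=np.array([(100,230),(100,-230),(-90,-230),(-90,230)],float)
T=np.array([top(*p,15) for p in[(66,25),(579,114),(551,322),(16,226)]])
S=np.array([sc(*p,15) for p in[(498,563),(9,510),(56,363),(500,408)]])
def R(a):return np.array([[np.cos(a),-np.sin(a)],[np.sin(a),np.cos(a)]])
def fit(P,Q):
    r=least_squares(lambda p:(P@R(p[2]).T+p[:2]-Q).ravel(),[600,0,0]);print(r.x,np.round(r.fun.reshape(-1,2),1).tolist());return r.x
fit(B,T);fit(B,S);p=fit(np.vstack([B,B]),np.vstack([T,S]))
b=lambda q:np.round((q-p[:2])@R(p[2]),1)
for n,q in dict(knobT=top(143,47,99),knobS=sc(410,465,99),
 blkT=[top(*x,82) for x in[(128,27),(175,33),(120,80),(167,87)]],
 barT=[top(*x,39) for x in[(420,190),(551,213),(539,283),(407,262)]],
 barS=[sc(*x,39) for x in[(59,370),(168,379),(163,435),(50,425)]],
 railblkT=[top(*x,41) for x in[(376,95),(75,43)]],bisT=top(63,160,27)).items():print(n,np.array(b(np.array(q))).tolist(),np.round(q,0).tolist())
E
```

```text
[ 5.38254696e+02  4.45297354e+01 -1.08848045e-01] [[2.6, 1.6], [2.5, -2.6], [-2.8, -1.7], [-2.3, 2.7]]
[ 5.38562350e+02  4.82685614e+01 -9.96976497e-02] [[1.4, 4.4], [-1.2, -2.5], [-0.1, -3.2], [-0.0, 1.4]]
[ 5.38408469e+02  4.63991415e+01 -1.04270356e-01] [[1.7, 4.0], [3.8, -0.4], [-1.7, -0.3], [-3.3, 4.3], [2.2, 1.9], [-2.5, -4.7], [-1.3, -4.6], [0.9, -0.2]]
knobT [59.0, 135.0] [611.0, 174.0]
knobS [64.0, 137.9] [616.0, 177.0]
blkT [[80.3, 154.7], [81.9, 115.8], [34.1, 151.2], [34.9, 112.6]] [[634.0, 192.0], [632.0, 153.0], [588.0, 193.0], [585.0, 155.0]]
barT [[-2.2, -103.9], [-2.7, -213.7], [-62.7, -211.6], [-64.3, -102.9]] [[525.0, -57.0], [514.0, -166.0], [454.0, -158.0], [464.0, -49.0]]
barS [[-58.3, -212.4], [-61.6, -101.8], [10.9, -93.9], [14.0, -204.2]] [[458.0, -159.0], [467.0, -48.0], [539.0, -48.0], [531.0, -158.0]]
railblkT [[72.8, -54.3], [74.0, 206.5]] [[605.0, -15.0], [634.0, 244.0]]
bisT [-25.8, 196.8] [533.0, 245.0]
```

```bash
cat >> h.py <<'E'
from scipy.spatial.transform import Rotation as Ro
BP=[538.4,46.4,-.104]
def goto(X,Y,Z):
    "shift/twist to board-frame X,Y and height Z with tool x = board x, tool y = board -y"
    s=monitor.state();R=Ro.from_quat(s["eef_rot"]).as_matrix();c,k=np.cos(BP[2]),np.sin(BP[2])
    B=np.array([[c,-k,0],[k,c,0],[0,0,1]]);p=B@[X,Y,Z]+[BP[0],BP[1],0]
    D=R.T@(B@np.diag([1,-1,-1]))
    cur=B.T@(s["ee_pos"]-[BP[0],BP[1],0])
    print("cur",cur.round(1),"shift",(R.T@(p-s["ee_pos"])).round(1),"twist",np.degrees(Ro.from_matrix(D).as_rotvec()).round(1),"t",s["time"],"F",(B.T@s["ft_force"]).round(2))
E
python3 -c "
from h import *
goto(60,190,200)"
```

```text
cur [-224.7 -703.1  230.4] shift [-666.7 -658.9   31.5] twist [ -0.1   0.1 -63. ] t 0.1 F [-0.53 -0.11 -0.55]
```

Request:
{"api": "move_arm", "payload": {
  "targets": [-10,-10,0,-2,-30,-30,0,-5,-55,-55,0,-10,-85,-84,0,-16,-114,-113,0,-21,-143,-142,0,-26,-172,-171,0,-31,-201,-200,0,-36,-230,-229,0,-41,-259,-258,0,-46,-288,-286,0,-51,-317,-314,0,-56],
  "claw": -1
}}

```text
time: 1.1
ee_pos: [421.4, -219.1, 230.8]
eef_rot: [0.994, -0.111, -0.001, -0.001]
ft_force: [0.8, 0.4, 0.5]
width: -0.1
```

```bash
python3 -c "
from h import *
goto(60,190,200)"
```

```text
cur [ -88.8 -276.2  230.8] shift [  92.7 -480.5   31.2] twist [-0.1  0.1 -6.8] t 1.1 F [0.8  0.44 0.48]
```

Request:
{"api": "move_arm", "payload": {
  "targets": [8,-40,0,-2,16,-80,0,-4,24,-120,0,-6,32,-160,0,-7,40,-200,0,-7,48,-240,0,-7,56,-280,0,-7,63,-320,0,-7,71,-360,0,-7,79,-400,0,-7,87,-440,0,-7,91,-470,10,-7]
}}

```text
time: 2.1
ee_pos: [615.4, 223.4, 222.5]
eef_rot: [0.999, -0.049, 0.001, -0.002]
ft_force: [0.8, 0.1, 0.8]
width: -0.0
```

```bash
python3 -c "
from h import *
goto(60,185,120)"
```

```text
cur [ 58.2 184.  222.5] shift [  1.6  -0.5 102.5] twist [-0.3 -0.1  0.3] t 2.1 F [0.82 0.17 0.83]
```

Request:
{"api": "move_arm", "payload": {
  "targets": [2,-1,30,0,2,-1,60,0,2,-1,90,0,2,-1,120,0,2,-1,145,0,2,-1,160,0,2,-1,165,0,2,-1,165,0]
}}

```text
time: 2.77
ee_pos: [617.2, 224.6, 56.3]
eef_rot: [0.999, -0.049, -0.0, -0.002]
ft_force: [0.4, -0.6, 0.2]
width: -0.0
```

Run:
```python
from h import *
from rig import capture
goto(60,165,57)
a=capture("top")[110:290,195:435,::-1];b=capture("wrist")[:,:,::-1]
A=cv2.resize(a,(800,600),interpolation=cv2.INTER_CUBIC)
cv2.imwrite("pics/t1.png",np.vstack([A[:300*1+0],np.hstack([cv2.resize(b,(400,300)),A[300:,200:600]])]))
```

```text
cur [ 59.9 185.4  56.3] shift [-0.  20.4 -0.8] twist [-0.2  0.   0.3] t 2.7667 F [ 0.48 -0.58  0.16]
```

View pics/t1.png

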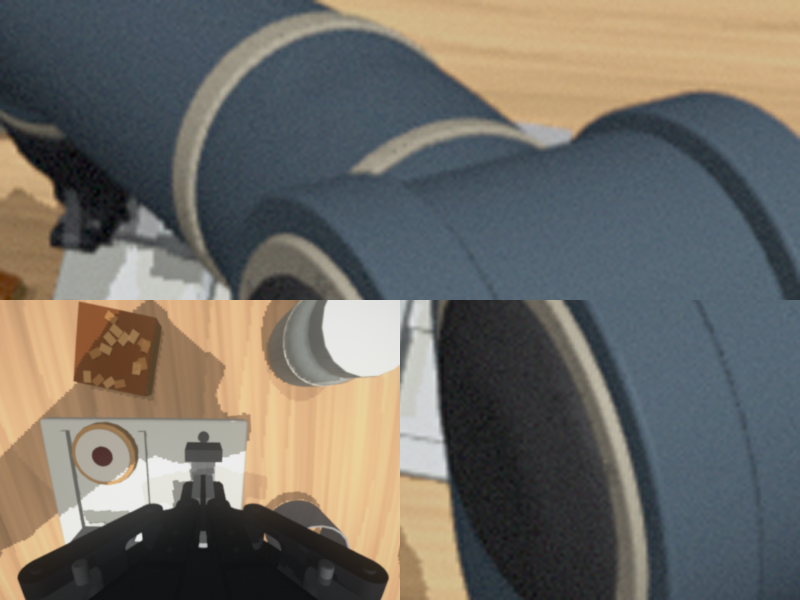

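The top view is blocked by the arm. The wrist view shows the fingers in line with the rail (end block at pixel (203,450)), so I'll start pushing.

Request:
{"api": "move_arm", "payload": {
  "targets": [0,3,0,0,0,6,0,0,0,9,0,0,0,12,0,0,0,14,0,0,0,15,0,0]
}}

```text
time: 3.37
ee_pos: [617.4, 209.8, 59.0]
eef_rot: [0.999, -0.05, 0.002, -0.003]
ft_force: [-0.1, -0.5, -0.7]
width: -0.1
```

Request:
{"api": "move_arm", "payload": {
  "targets": [0,1,0,0,0,2,0,0,0,3,0,0,0,4,0,0]
}}

```text
time: 3.7
ee_pos: [617.0, 205.8, 58.9]
eef_rot: [0.999, -0.05, 0.002, -0.003]
ft_force: [0.0, 0.4, 0.2]
width: -0.5
```

Request:
{"api": "move_arm", "payload": {
  "targets": [0,1,0,0,0,2,0,0,0,3,0,0,0,4,0,0]
}}

```text
time: 4.03
ee_pos: [616.6, 202.6, 58.9]
eef_rot: [0.999, -0.049, 0.002, -0.003]
ft_force: [-0.0, 3.6, -1.2]
width: -0.1
```

Request:
{"api": "move_arm", "payload": {
  "targets": [0,1,0,0,0,2,0,0,0,3,0,0,0,4,0,0]
}}

```text
time: 4.37
ee_pos: [616.1, 198.7, 58.9]
eef_rot: [0.999, -0.049, 0.002, -0.003]
ft_force: [0.6, 3.2, -1.7]
width: -0.0
```

```bash
python3 -c "
from h import *
goto(60,165,57)"
```

```text
cur [ 61.5 159.6  58.9] shift [-1.5 -5.4  1.9] twist [-0.4 -0.2  0.3] t 4.3667 F [ 0.26  3.22 -1.68]
```

Contact came at about Y=164 at 3 N, matching the estimate. Next I approach the first notch.

Request:
{"api": "move_arm", "payload": {
  "targets": [0,2,0,0,0,4,0,0,0,7,0,0,0,10,0,0,0,13,0,0,0,16,0,0,0,18,0,0,0,20,0,0,0,21,0,0,0,22,0,0]
}}

```text
time: 5.2
ee_pos: [613.8, 176.5, 58.8]
eef_rot: [0.999, -0.049, 0.002, -0.003]
ft_force: [-0.7, 2.7, 1.3]
width: -0.4
```

Request:
{"api": "move_arm", "payload": {
  "targets": [0,1,0,0,0,2,0,0,0,3,0,0]
}}

```text
time: 5.45
ee_pos: [613.4, 173.5, 58.8]
eef_rot: [0.999, -0.049, 0.002, -0.003]
ft_force: [-1.3, 1.9, 1.1]
width: 0.2
```

Request:
{"api": "move_arm", "payload": {
  "targets": [0,1,0,0,0,2,0,0,0,3,0,0]
}}

```text
time: 5.7
ee_pos: [613.3, 169.4, 58.6]
eef_rot: [0.999, -0.05, 0.002, -0.002]
ft_force: [-0.5, -0.5, 0.1]
width: 0.1
```

Request:
{"api": "move_arm", "payload": {
  "targets": [0,1,0,0,0,2,0,0,0,3,0,0]
}}

```text
time: 5.95
ee_pos: [613.1, 165.5, 58.4]
eef_rot: [0.999, -0.05, 0.002, -0.002]
ft_force: [0.2, -0.6, -0.2]
width: -0.4
```

Request:
{"api": "move_arm", "payload": {
  "targets": [0,1,0,0,0,2,0,0,0,3,0,0]
}}

```text
time: 6.2
ee_pos: [612.9, 162.6, 58.3]
eef_rot: [0.999, -0.05, 0.002, -0.002]
ft_force: [-0.1, 2.2, -0.8]
width: 0.2
```

Request:
{"api": "move_arm", "payload": {
  "targets": [0,1,0,0,0,2,0,0,0,3,0,0]
}}

```text
time: 6.45
ee_pos: [612.8, 162.3, 58.5]
eef_rot: [0.999, -0.049, 0.003, -0.005]
ft_force: [1.8, 5.8, -5.0]
width: -0.3
```

```bash
python3 -c "
from h import *
goto(60,124,57)"
```

```text
cur [ 62.  123.   58.5] shift [-2.  -1.   1.4] twist [-0.5 -0.3  0.3] t 6.45 F [ 1.19  5.95 -4.97]
```

The stop is seated in the first notch at tool Y≈123.4, so the middle notch should be at about 73.4. Now I push it out.

Request:
{"api": "move_arm", "payload": {
  "targets": [0,2,0,0,0,4,0,0,0,6,0,0,0,8,0,0,0,10,0,0,0,12,0,0]
}}

```text
time: 6.95
ee_pos: [612.0, 155.2, 58.6]
eef_rot: [0.999, -0.048, 0.004, -0.008]
ft_force: [2.1, 6.8, -4.9]
width: -0.2
```

```bash
python3 -c "
from h import *
goto(60,90,57)"
```

```text
cur [ 61.9 115.9  58.6] shift [-2.1 25.9  1.2] twist [-1.  -0.4  0.5] t 6.95 F [ 1.37  7.01 -4.92]
```

Request:
{"api": "move_arm", "payload": {
  "targets": [0,3,0,0,0,6,0,0,0,9,0,0,0,12,0,0,0,15,0,0,0,18,0,0,0,20,0,0,0,22,0,0,0,23,0,0,0,24,0,0,0,25,0,0,0,26,0,0]
}}

```text
time: 7.95
ee_pos: [609.5, 129.2, 58.2]
eef_rot: [0.999, -0.048, 0.004, -0.008]
ft_force: [-1.5, 2.0, 0.9]
width: 0.1
```

```bash
python3 -c "
from h import *
goto(60,84,57)"
```

```text
cur [62.1 89.8 58.2] shift [-2.2  5.8  1.1] twist [-1.  -0.4  0.5] t 7.95 F [-1.71  1.85  0.93]
```

Request:
{"api": "move_arm", "payload": {
  "targets": [-1,1,0,0,-1,2,0,0,-1,3,0,0,-1,4,0,0,-1,4,0,0]
}}

```text
time: 8.37
ee_pos: [608.4, 124.6, 58.1]
eef_rot: [0.999, -0.048, 0.004, -0.008]
ft_force: [0.9, 1.9, -0.6]
width: -0.1
```

Request:
{"api": "move_arm", "payload": {
  "targets": [0,1,0,0,0,2,0,0,0,3,0,0,0,3,0,0]
}}

```text
time: 8.7
ee_pos: [607.5, 120.4, 57.6]
eef_rot: [0.999, -0.048, 0.003, -0.007]
ft_force: [-0.6, 0.1, 0.1]
width: -0.2
```

Request:
{"api": "move_arm", "payload": {
  "targets": [0,1,0,0,0,2,0,0,0,2,0,0]
}}

```text
time: 8.95
ee_pos: [607.0, 117.5, 57.3]
eef_rot: [0.999, -0.049, 0.003, -0.006]
ft_force: [0.1, 0.8, -1.3]
width: -0.2
```

```bash
python3 -c "
from h import *
goto(60,74,57)"
```

```text
cur [60.9 77.9 57.3] shift [-0.9  3.9  0.3] twist [-0.8 -0.3  0.4] t 8.95 F [-0.03  0.84 -1.29]
```

The force fell to zero at tool Y≈80, so the plunger dropped. I'll back off, rise, and travel to behind the bar's tail.

Request:
{"api": "move_arm", "payload": {
  "targets": [0,-6,0,0,0,-14,0,0,0,-16,-30,0,0,-16,-65,0,0,-16,-100,0,0,-16,-115,0,0,-16,-115,0]
}}

```text
time: 9.53
ee_pos: [610.3, 134.6, 177.5]
eef_rot: [0.999, -0.048, 0.007, -0.008]
ft_force: [-0.5, 0.0, -0.7]
width: -0.4
```

```bash
python3 -c "
from h import *
goto(-30,-255,170)"
```

```text
cur [ 62.4  95.1 177.5] shift [-95.2 349.5   0.5] twist [-0.9 -0.8  0.5] t 9.5333 F [-0.48 -0.05 -0.73]
```

Request:
{"api": "move_arm", "payload": {
  "targets": [-4,15,0,0,-12,45,0,0,-22,80,0,0,-32,117,0,0,-42,154,0,0,-52,191,0,0,-62,228,0,0,-72,265,0,0,-82,300,0,0,-90,330,0,0,-95,349,0,0,-95,349,0,0]
}}

```text
time: 10.53
ee_pos: [479.7, -208.4, 169.0]
eef_rot: [0.999, -0.052, 0.005, -0.007]
ft_force: [0.5, -0.2, -0.1]
width: 0.1
```

Run:
```python
from h import *
from rig import capture
goto(-30,-240,27)
a=capture("top")[150:285,195:435,::-1];b=capture("scene")[240:335,225:435,::-1];w=capture("wrist")[:,:,::-1]
cv2.imwrite("pics/w2.png",w)
A=cv2.resize(a,None,fx=2.5,fy=2.5,interpolation=cv2.INTER_CUBIC);B=cv2.resize(b,None,fx=2.5,fy=2.5,interpolation=cv2.INTER_CUBIC)
c=np.zeros((600,800,3),np.uint8);c[:A.shape[0],:600]=A[:, :600];c[340:340+B.shape[0],:B.shape[1]]=B
c[340:540,530:796]=cv2.resize(w,(266,200))
cv2.imwrite("pics/c2.png",c)
```

```text
cur [ -31.9 -259.5  169. ] shift [  0.5 -17.4 142.3] twist [-0.9 -0.6  0. ] t 10.5333 F [ 0.51 -0.18 -0.09]
```

View pics/c2.png

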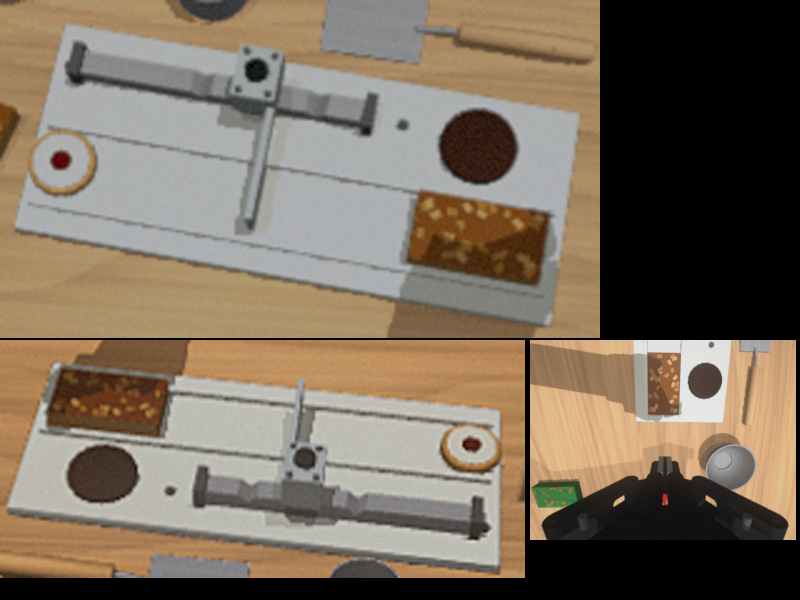

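Run:
```python
from h import *
c,k=np.cos(BP[2]),np.sin(BP[2]);R=np.array([[c,-k],[k,c]])
b=lambda q:((q-np.array(BP[:2]))@R).round(1)
print("knob",b(top(257,69,92)),b(sc(305,457,92)),"knob at 99 first img",b(top(143,47,99)),b(sc(410,465,99)),
 "bowl rim",b(ray("top",(473,190),50)),"plate low end bottom T",b(top(250,224,65)))
```

```text
knob [59.2 42.6] [62.1 45.3] knob at 99 first img [ 59.  134.9] [ 64.1 137.9] bowl rim [ 111.8 -319.3] plate low end bottom T [-61.3  26.8]
```

View pics/w2.png

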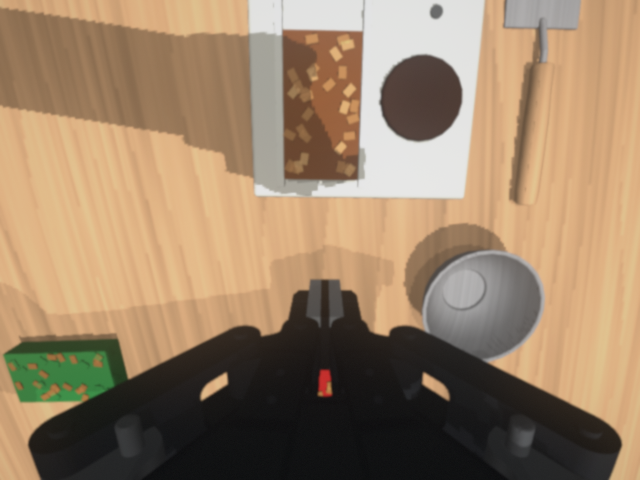

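Run:
```python
from h import *
c,k=np.cos(BP[2]),np.sin(BP[2]);R=np.array([[c,-k],[k,c]])
b=lambda q:((q-np.array(BP[:2]))@R).round(1)
for p in[(284,179),(359,181),(285,30),(363,31)]:print("bar",b(ray("wrist",p,39)))
for p in[(256,196),(464,198)]:print("board",b(ray("wrist",p,15)))
goto(-30,-240,27)
```

```text
bar [ -60.6 -210.9]
bar [ 2.000e-01 -2.121e+02]
bar [ -57.8 -101.9]
bar [  -0.3 -101.8]
board [ -88.4 -228.2]
board [  98.8 -228.6]
cur [ -29.8 -253.2  169.9] shift [ -1.9 -10.6 143.1] twist [-1.  -0.7  0.5] t 10.6833 F [-0.38 -0.26 -0.14]
```

The stop's knob is at y≈44, so it is seated in the middle notch. The bar's tail is at −211.5 and it lies straight. I'll descend behind the tail.

Request:
{"api": "move_arm", "payload": {
  "targets": [0,-11,25,0,-1,-11,60,0,-2,-11,95,0,-2,-11,125,0,-2,-11,138,0,-2,-11,144,0,-2,-11,146,0,-2,-11,146,0]
}}

```text
time: 11.35
ee_pos: [484.5, -187.5, 24.4]
eef_rot: [0.999, -0.046, 0.007, -0.009]
ft_force: [-0.9, -0.3, 1.0]
width: -0.1
```

```bash
python3 -c "
from h import *
goto(-30,-226,23)"
```

```text
cur [ -29.4 -238.3   24.4] shift [ -0.5 -12.3   1.6] twist [-1.1 -0.7  0.6] t 11.35 F [-0.84 -0.37  0.97]
```

Request:
{"api": "move_arm", "payload": {
  "targets": [-1,-3,1,0,-1,-6,1,0,-1,-9,1,0,-1,-12,1,0,-1,-15,1,0,-1,-18,1,0,-1,-21,1,0,-1,-25,1,0,-1,-29,1,0,-1,-33,1,0,-1,-37,1,0,-1,-41,1,0]
}}

```text
time: 12.35
ee_pos: [487.2, -146.0, 24.0]
eef_rot: [0.999, -0.046, 0.007, -0.009]
ft_force: [-0.5, -0.5, -0.4]
width: 0.1
```

```bash
python3 -c "
from h import *
goto(-30,-150,23)"
```

```text
cur [ -31.  -196.7   24. ] shift [  1.5 -46.7   1.9] twist [-1.1 -0.7  0.7] t 12.35 F [-0.41 -0.57 -0.39]
```

Request:
{"api": "move_arm", "payload": {
  "targets": [0,-4,1,0,1,-8,1,0,1,-12,1,0,1,-16,1,0,1,-20,1,0,1,-24,1,0,1,-28,1,0,1,-32,1,0,1,-36,1,0,1,-40,1,0,1,-44,1,0,1,-47,1,0]
}}

```text
time: 13.35
ee_pos: [492.6, -98.7, 24.0]
eef_rot: [0.999, -0.046, 0.007, -0.009]
ft_force: [-0.1, -0.3, 0.1]
width: -0.1
```

Run:
```python
from h import *
from rig import capture
goto(-30,-110,23)
a=capture("top")[150:285,195:435,::-1];b=capture("scene")[240:335,225:435,::-1]
A=cv2.resize(a,None,fx=2.5,fy=2.5,interpolation=cv2.INTER_CUBIC);B=cv2.resize(b,None,fx=2.5,fy=2.5,interpolation=cv2.INTER_CUBIC)
c=np.zeros((600,600,3),np.uint8);c[:A.shape[0]]=A;c[340:340+B.shape[0],:B.shape[1]]=B
cv2.imwrite("pics/c3.png",c)
```

```text
cur [ -30.5 -149.1   24. ] shift [  0.9 -39.1   1.7] twist [-1.1 -0.7  0.7] t 13.35 F [-0.1  -0.29  0.14]
```

View pics/c3.png

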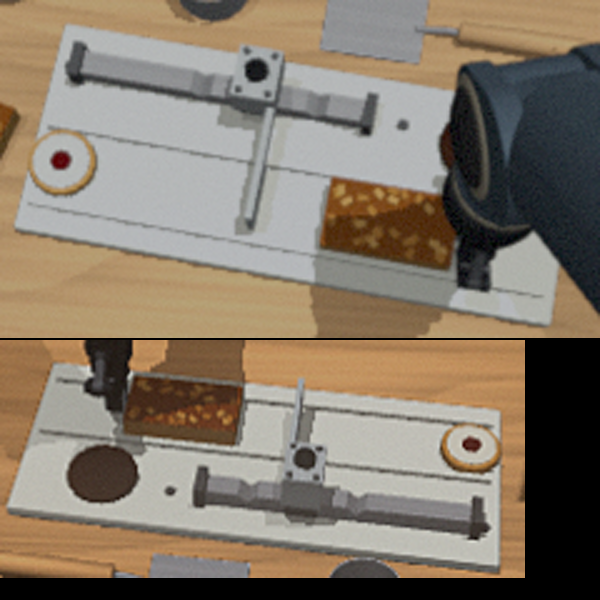

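The bar is sliding straight in the channel (nose edge at about (325,215) in the crop) and the stop hasn't moved. I continue the push.

Request:
{"api": "move_arm", "payload": {
  "targets": [0,-4,1,0,1,-8,1,0,1,-12,1,0,1,-16,1,0,1,-20,1,0,1,-24,1,0,1,-28,1,0,1,-32,1,0,1,-35,1,0,1,-37,1,0,1,-39,1,0,1,-40,1,0]
}}

```text
time: 14.45
ee_pos: [497.4, -58.5, 23.8]
eef_rot: [0.999, -0.046, 0.007, -0.009]
ft_force: [-0.7, -1.1, -1.0]
width: -0.2
```

```bash
python3 -c "
from h import *
from rig import capture
goto(-30,-95,23)
p=np.array([top(*q,39) for q in[(331,178),(320,251)]])
c,k=np.cos(BP[2]),np.sin(BP[2]);print((p-BP[:2])@np.array([[c,-k],[k,c]]))
"
```

```text
cur [ -29.9 -108.6   23.8] shift [  0.1 -13.6   1. ] twist [-1.1 -0.7  0.7] t 14.45 F [-0.58 -1.13 -1.  ]
[[ -4.99917238 -29.35859359]
 [-67.70504584 -31.23099905]]
```

Request:
{"api": "move_arm", "payload": {
  "targets": [0,-2,0,0,0,-4,0,0,0,-6,0,0,0,-8,0,0,0,-9,0,0,0,-10,0,0]
}}

```text
time: 14.95
ee_pos: [498.3, -48.4, 24.0]
eef_rot: [0.999, -0.046, 0.007, -0.009]
ft_force: [-0.2, -0.2, 0.6]
width: -0.1
```

Request:
{"api": "move_arm", "payload": {
  "targets": [0,-1,0,0,0,-2,0,0,0,-2,0,0]
}}

```text
time: 15.2
ee_pos: [498.5, -46.1, 24.0]
eef_rot: [0.999, -0.045, 0.007, -0.009]
ft_force: [-0.4, -0.1, -0.5]
width: 0.1
```

```bash
python3 -c "
from h import *
goto(-30,-95,23)
"
```

```text
cur [-30.1 -96.1  24. ] shift [ 0.1 -1.1  1.1] twist [-1.1 -0.7  0.8] t 15.2 F [-0.37 -0.17 -0.47]
```

Contact is expected between about −95 and −92, so I use 1.5 mm steps and watch the force.

Request:
{"api": "move_arm", "payload": {
  "targets": [0,-0.7,0,0,0,-1.5,0,0,0,-1.5,0,0]
}}

```text
time: 15.45
ee_pos: [498.7, -44.4, 24.1]
eef_rot: [0.999, -0.045, 0.007, -0.009]
ft_force: [-0.8, -0.8, 0.2]
width: 0.1
```

Request:
{"api": "move_arm", "payload": {
  "targets": [0,-0.7,0,0,0,-1.5,0,0,0,-1.5,0,0]
}}

```text
time: 15.7
ee_pos: [498.5, -44.0, 24.1]
eef_rot: [0.999, -0.046, 0.007, -0.009]
ft_force: [0.5, -3.5, 1.1]
width: -0.1
```

Run:
```python
from h import *
from rig import capture
goto(-30,-95,23)
a=capture("top")[155:265,240:400,::-1];b=capture("scene")[240:335,265:425,::-1]
goto(-30,-95,23)
c=np.vstack([a,b]);c=cv2.resize(c,None,fx=2.9,fy=2.9,interpolation=cv2.INTER_CUBIC)
cv2.imwrite("pics/c4.png",c)
```

```text
cur [-30.3 -94.1  24.1] shift [0.3 1.  1.1] twist [-1.  -0.7  0.7] t 15.7 F [ 0.84 -3.45  1.08]
cur [-30.3 -94.   24. ] shift [0.3 1.  1. ] twist [-1.  -0.7  0.7] t 15.8 F [-0.29 -5.07  1.22]
```

View pics/c4.png

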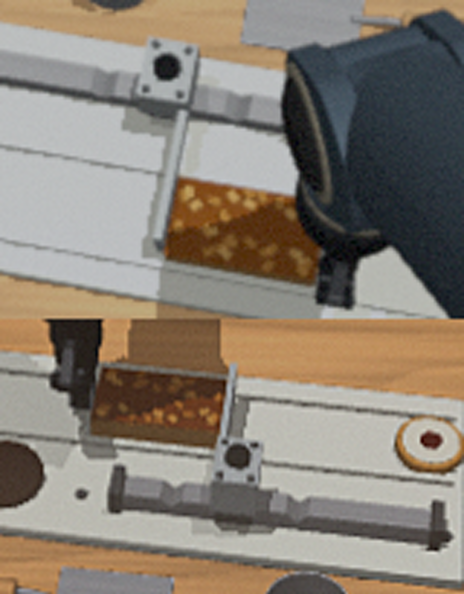

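Force rose to 3.5–5 N with no further motion, exactly where contact was predicted. The picture shows the bar's end against the plate. I'll retreat slowly, rise, and check.

Request:
{"api": "move_arm", "payload": {
  "targets": [0,1,0,0,0,4,0,0,0,10,0,0,0,18,0,0,0,20,-30,0,0,20,-65,0,0,50,-100,0,0,90,-120,0,0,120,-130,0,0,140,-130,0,0,140,-130,0]
}}

```text
time: 16.72
ee_pos: [483.1, -192.4, 152.3]
eef_rot: [0.999, -0.051, 0.008, -0.007]
ft_force: [-0.5, -0.3, -0.4]
width: 0.2
```

Run:
```python
from h import *
from rig import capture
goto(-30,-250,150)
a=capture("top")[150:285,195:435,::-1];b=capture("scene")[240:335,225:435,::-1]
goto(-30,-250,150)
A=cv2.resize(a,None,fx=2.5,fy=2.5,interpolation=cv2.INTER_CUBIC);B=cv2.resize(b,None,fx=2.5,fy=2.5,interpolation=cv2.INTER_CUBIC)
c=np.zeros((600,600,3),np.uint8);c[:A.shape[0]]=A;c[340:340+B.shape[0],:B.shape[1]]=B
cv2.imwrite("pics/c5.png",c)
```

```text
cur [ -30.2 -243.2  152.3] shift [0.1 6.8 2.2] twist [-0.9 -0.8  0.2] t 16.7167 F [-0.47 -0.31 -0.41]
cur [ -30.6 -237.5  151.4] shift [ 0.4 12.5  1.2] twist [-1.1 -0.7  0.6] t 16.8167 F [-0.1  1.6 -0.3]
```

View pics/c5.png

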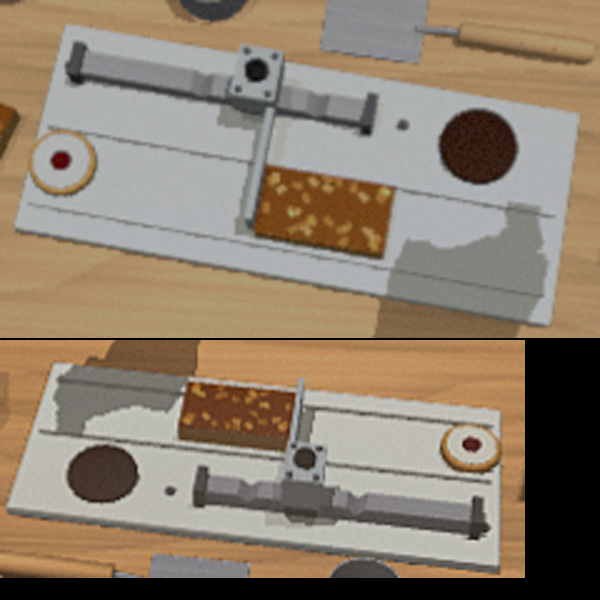

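The stop's knob is still at (257,69), as before, and the bar lies straight against the plate. One last measurement, then I hand in.

Run:
```python
from h import *
from rig import order
c,k=np.cos(BP[2]),np.sin(BP[2]);R=np.array([[c,-k],[k,c]])
for q in[(395,186,39),(383,256,39),(266,165,39),(257,69,92)]:print(((top(*q)-BP[:2])@R).round(1))
print(order.close_job())
```

```text
[ -2.5 -82.9]
[-62.8 -82.7]
[-3.4 25.9]
[59.2 42.6]
the job is handed in; nothing more can be done
None
```

The stop sits in the middle notch with the bar's end against its plate, and the job is handed in. No verdict was reported. I only pushed, with the fingers shut, and backed the arm off clear before handing in at about 17 s of the 59 s allowed.

- **Stop:** it went over the first notch. In the middle notch the push fell to about 0 N as the plunger dropped. The last top-view estimate put the knob at board y ≈ 42.6 mm, against 45 mm nominal. That is inside the calibration error, and the knob was at the same pixel before and after the bar was pushed. The earlier scene-camera estimate was 45.3 mm.
- **Bar:** I pushed it until the force rose from about 1 N to 3.5–5 N with no more movement, well below the roughly 10 N that unseats the stop. The tail is at board y ≈ −82.8 mm, which puts the nose at about 27 mm, where the plate's face should be. The two tail corners agree to 0.2 mm, so the bar lies straight.
- **Other things:** everything in the cropped final pictures looked unmoved. I did not look at the jar, bowl and most of the offcut and cutter again at the end. The arm felt no unexpected forces on the way.
- **Disagreement:** the top and scene cameras differed by about 3 mm, so the plunger drop and the plate contact rest mainly on the force readings.

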